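Move the latched battery pack from its charger into the bench power unit

TASK

The battery pack is charged: squeeze the two blue buttons on its sides in together, fully flush, so that its latches let go, and lift it clear of the charger. Lay it down flat on the table and let go of it, take it again by its ribbed tail, and feed it straight, nose first, through the guide sleeve of the power unit until it is fully home against the stop, then let go. Leave the other things on the bench where they are.

Things in the scene. Friction and masses are not known exactly. Their poses are not given: they have to be found in the camera images.
- pack: Battery pack, white bar 140 long, 40 wide, 42 high, black nose, ribbed grey tail, about 240 g. Origin on its underside below the middle of the buttons; x runs along it to the nose (end face x = +42 mm; tail end face x = -98 mm), y to its left, z up. The last 10 mm of the nose are 2 mm slimmer all round; sides plain behind x = -40 mm. Centre of mass about 14 mm behind the origin.
- buttons (a point): Middle between the pack's two blue release buttons: pack frame x = 0, y = 0, z = 28 mm. Each button is 28 long, 16 high and stands out 5 mm from its side (50 mm over both, 40 when flush). Each moves two blue latch barbs with it: 11 mm long, at x = +32 and -32 mm, z = 18 to 28 mm, standing out 5 mm too.
- tail_grip (a point): Point inside the ribbed tail of the pack, where to take it for feeding: pack frame x = -75 mm, y = 0, z = 26 mm; the tail is 40 mm wide here (42 over the five dark ribs).
- pack_nose (a point): Centre of the pack's nose end face: pack frame x = +42 mm, y = 0, z = 21 mm.
- button_left (a joint): Travel of the pack's left (+y) blue button, m: 0 standing out, 0.005 flush. Spring force 2 N at rest, 6 N flush. Its barbs come free of the charger's hooks at 0.0035.
- button_right (a joint): Travel of the pack's right (-y) blue button, the same.
- charger: Charger, fixed: black base 196 x 84 x 6 mm, a bed for the pack, a grey housing 50 mm high before the nose. Origin on the table below the seated pack's buttons, axes as that pack's (its origin is 16 mm above). Freed, the pack (1 mm play) comes out straight up and is clear when its underside is above z = 55 mm.
- hooks (a point): Middle of the charger's four grey hooks (charger frame x = 0, y = 0, z = 52 mm, their top). They stand at x = +32 and -32 mm, 12 mm long (52 mm free between them), 21.5 to 38 mm to either side, and reach over the barbs. Beside the buttons lies only the 6 mm base plate.
- power_unit: Grey power unit on a black base, fixed, 146 x 84 x 68 mm. Origin on the table below the middle of its guide sleeve's mouth; x runs into the sleeve, z up. With the pack home its origin is at x = 34 mm and 64 mm of tail stand out of the mouth.
- sleeve_mouth (a point): Middle of the sleeve's floor at its mouth, 12 mm over the table (the base plate's front edge). Inside, the sleeve is 43 mm wide between its lower walls (flared to about 50 mm at the mouth), roof 46 mm above this floor (top 53 mm above it); side grooves pass the buttons standing out.
- sleeve_stop (a point): Middle of the sleeve's floor at the stop, 76 mm behind the mouth: the rigid face of the housing, seen through the gap behind the roof.
- magnifier: Bystander: hand magnifier with a steel handle, 162 mm long, 8 mm high, lying along the front edge; origin at its middle.
- jar_a: Bystander: small round clear jar with watch parts, standing between charger and power unit, 42 mm wide, 20 mm high; origin under its middle.
- strap_watch: Bystander: wrist watch on a dark strap, lying stretched out along the front edge, 206 mm long, 9 mm high; origin at its middle.

How it is judged:
By the outcome, as a careful person would: the job done as asked, in the order asked, and still so for the second after the job is handed in, with the robot touching nothing.
It also fails if it takes over 54 s, if anything falls off the work surface, if the arm or the gripper's body presses on something with over 40 N, if the wrist force passes 120 N, or if a joint passes its speed limit or range.

ROBOT

A 6-joint arm with a two-finger parallel gripper is mounted at the origin on a cart in front of the work surface, level with it; the furniture and walls round the work are solid. World frame = base frame: x ahead of the robot, y to its left, z up, the work surface at z = 0. Lengths are in m, angles in degrees, forces in N, time in s.
With the tool pointing down it reaches from about 0.4 to 0.825 m from the base axis. Payload 7 kg.
Tool frame: the origin (TCP) lies at the very end of the fingers, on their centre line; the grasp point (between the pads) lies behind it (r.grasp_offset is the z of the grasp point in the tool frame, in m); z points along the fingers, y is the direction in which the jaws open and shut (so a half turn about z gives the same grasp; the last joint's range is limited). The gripper opens to 88 mm and grips with 3 to 60 N. Pads are 19 mm wide; open, the fingers measure 130 mm over their backs; the gripper's body (78 mm by 193 mm) begins 47 mm behind the grasp point.
Start: joints at [83.658, 20.546, 0.682, 0, -70.136, -16.507], TCP at [0.262, 0.622, 0.227] pointing down, gripper open.
Joint ranges: [-176.03, 176.03], [-82.01, 121.73], [-58.28, 71.71], [-173.87, 95.51], [-174.79, -0.11], [-173.66, 173.66]. Speed limits (degrees/s): [136.94, 136.94, 172.46, 180, 180, 180].

INTERFACE

Orientations are given as [roll, pitch, yaw] about the fixed x, y, z axes, in that order (R = Rz(yaw) Ry(pitch) Rx(roll)).
In Python, from plant import r gives the robot as it stands. The module is installed in compiled form; this text tells all that it offers.
- The arm moves only by the tool servo_tool, never from a script. Its argument "targets" is a list of rows, each an object of numbers: "dx", "dy", "dz": the shift along the world's x, y, z in cm; "spin": the turn about the world's z in rad; "grip": the opening in per cent of the stroke, from 0 (shut) to 100 (fully open). A call has exactly 10 rows; each row is the pose to reach, as a shift and turn from the pose commanded when the call began; what a row does not reach only later rows make up. A row lasts 1/12 s, in which the tool goes at most 41.7 mm and 7.16 degrees, less where a joint would pass 70% of its speed; a pose out of reach is approached as far as the arm can. A call with a gripper value outside its range is refused whole. The fingers move at their own pace and stop on an object; "squeeze" is the grip in N (left out, the last holds). Time passes only in rows, so rows that repeat a pose let the fingers close, or fill a call up. It gives the time, the measured TCP pose, the force and the opening at its end, in the units of the state.
- r.get_state(): the state, without advancing time (a new reading comes with each control period).
- r.capture(name): name is "scene" or "top" or "wrist"; returns the picture (480x640x3 uint8, blue, green, red); there is no depth.
- r.get_calibration(name): a dict with "K" (3x3 intrinsics, pixels), "extrinsics" (4x4, takes a point from camera to world coordinates). Camera axes: x right, y down, z forward; pixel columns grow to the right and rows downward; lengths in m; the calibration is good to about 2 mm. A picture is of the moment at which its call begins: read the wrist's pose just before it. get_calibration takes no time and is no camera call; for the wrist camera it gives the pose at the moment of the call.
- r.close_job(): hands the job in, once; it reports no verdict.
Trained networks look in the newest picture that a camera, given by its name, has taken for a name from the list of things; names that differ only in an ending like _2 or _b are one class to them, and where a whole thing is asked for, a point or a joint stands for the part that bears it (a point fixed in the world has none). Each returns a list of dicts, best first, with "p" (0 to 1); they miss things now and then, are a little off and sometimes report something else, mostly with a low value. They report only what shows in the picture. A call takes as long as a camera call.
- r.cut_out(name, camera): "mask" (480x640 bool, what is visible of it) and "extent" ([left, top, right, bottom] in pixels, round what is visible of it).
The state is a dict: "time_s": time; "joints": joint angles; "qd": joint speeds; "joint_torque": joint torques, N m; "tcp_pos": TCP position; "eef_rot": TCP orientation; "contact_force": force on the tool from outside, world axes, zero at the start; "moment": the same for the moment, N m; "gripper_width": finger opening in m.
Only numpy, scipy, OpenCV 4.12 (cv2) and the standard library are available. Lean on these libraries where they do the work, as an engineer would, in place of code of your own. Each camera call takes 0.05 s, during which the arm holds its last target. There are 200 camera calls.

## Working session

There is one attempt and no reset: what is moved stays moved. The work goes in short steps, Python scripts to look and compute and a tool call to move; the robot and the scene stay as the last step left them, time stands still between calls to the robot, and variables do not carry over. Pictures are saved under pics/ and viewed, about 8 in all and at most 12, crops included, and the job is handed in when it is done.

Besides the shell and the picture viewer there is one more tool, called after "Request:" as name(argument=value, ...) on one line, values as JSON. servo_tool: Moves the arm, as the interface text tells. Its arguments: {"type":"object","properties":{"targets":{"type":"array"},"squeeze":{"type":"number"}},"required":["targets"]}

```bash
mkdir -p pics; cat > h.py <<'E'
from plant import r
import numpy as np, cv2
def ray(cam,uv,z,cal=None):
    c=cal or r.get_calibration(cam);K=np.array(c["K"]);T=np.array(c["extrinsics"])
    d=T[:3,:3]@np.linalg.inv(K)@np.array([uv[0],uv[1],1.]);o=T[:3,3]
    return o+d*(z-o[2])/d[2]
def proj(cam,P,cal=None):
    c=cal or r.get_calibration(cam);K=np.array(c["K"]);T=np.linalg.inv(np.array(c["extrinsics"]))
    p=K@(T[:3,:3]@np.asarray(P,float)+T[:3,3]);return p[:2]/p[2]
E
python3 - <<'E'
from h import *
s=r.get_state();print(s,r.grasp_offset)
for c in("scene","top"):
    im=r.capture(c);cv2.imwrite(f"pics/{c}0.png",im)
    k=r.get_calibration(c);print(c,np.round(k["K"],1).tolist(),np.round(k["extrinsics"],3).tolist())
    for n in("pack","button_left","charger","power_unit","jar_a","magnifier","strap_watch"):
        for q in r.cut_out(n,c)[:2]: 
            m=cv2.minAreaRect(np.argwhere(q["mask"])[:,::-1].astype(np.float32))
            print(c,n,round(q["p"],2),np.round(q["extent"]),np.round(m[0]),np.round(m[1]),round(m[2],1))
E
```

```text
{'time_s': 0.0, 'joints': array([ 8.36605023e+01,  2.05913855e+01,  6.34949070e-01, -2.32803022e-02,
       -7.01346396e+01, -1.65073899e+01]), 'qd': array([-0.06870611,  0.08153916,  0.0337328 , -0.06338305, -0.11325992,
       -0.06468853]), 'joint_torque': array([ 7.34117912e-04, -5.82710373e+01,  2.93064415e+01,  6.99800581e+00,
        6.95346709e-03, -1.59070282e-04]), 'tcp_pos': array([0.26189379, 0.62160055, 0.22562223]), 'eef_rot': array([ 1.79906459e+02, -4.89823553e-03, -2.28548119e+01]), 'contact_force': array([-1.02289285,  0.67636562,  0.16961649]), 'moment': array([-0.02624821,  0.00550866, -0.02153307]), 'gripper_width': 0.08784379449256674} -0.0188
scene [[606.0, 0.0, 314.9], [0.0, 606.0, 232.1], [0.0, 0.0, 1.0]] [[-0.648, -0.309, 0.696, -0.097], [-0.762, 0.245, -0.6, 0.639], [0.015, -0.919, -0.393, 0.435], [0.0, 0.0, 0.0, 1.0]]
scene pack 0.56 [320. 205. 388. 256.] [352. 230.] [77. 33.] 23.4
scene button_left 0.52 [316. 218. 345. 236.] [332. 225.] [29.  8.] 24.6
scene charger 0.79 [294. 202. 404. 274.] [347. 240.] [113.  43.] 31.0
scene power_unit 0.81 [136. 211. 23
[... 274 characters left out ...]
. 403. 277.] [346. 241.] [111.  45.] 33.7
top [[563.8, 0.0, 322.6], [0.0, 563.8, 231.7], [0.0, 0.0, 1.0]] [[0.025, -0.995, 0.095, 0.477], [-0.999, -0.027, -0.021, 0.098], [0.023, -0.094, -0.995, 0.896], [0.0, 0.0, 0.0, 1.0]]
top pack 0.8 [375. 172. 410. 268.] [391. 220.] [33. 94.] 4.8
top button_left 0.19 [191.  84. 265. 191.] [228. 138.] [104.  59.] 82.9
top charger 0.56 [359. 150. 422. 278.] [389. 214.] [ 55. 126.] 4.8
top power_unit 0.57 [194.  86. 265. 190.] [228. 138.] [103.  59.] 83.7
top jar_a 0.65 [314. 208. 329. 220.] [324. 212.] [12. 12.] 90.0
top magnifier 0.98 [178. 332. 281. 372.] [230. 352.] [ 40. 103.] 90.0
top strap_watch 0.9 [300. 346. 430. 368.] [364. 356.] [ 25. 130.] 90.0
```

```bash
python3 - <<'E'
import cv2
i=cv2.imread("pics/top0.png");cv2.imwrite("pics/top0c.png",cv2.resize(i[70:390,160:460],None,fx=1.87,fy=1.87,interpolation=cv2.INTER_CUBIC))
E
```

```text
(no output)
```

View pics/top0c.png

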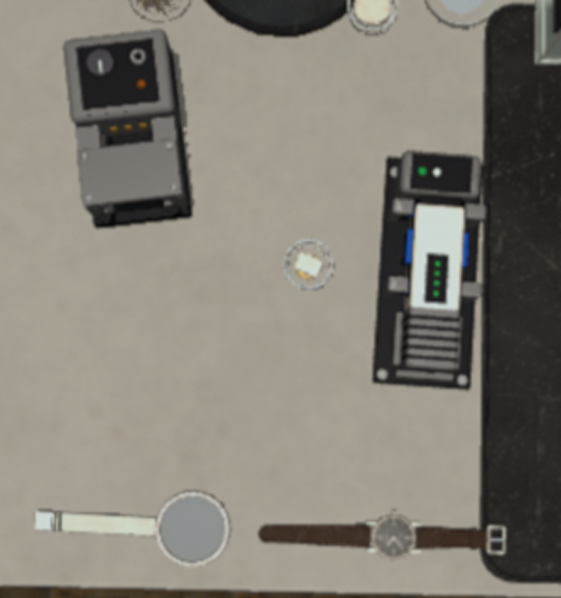

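View pics/scene0.png

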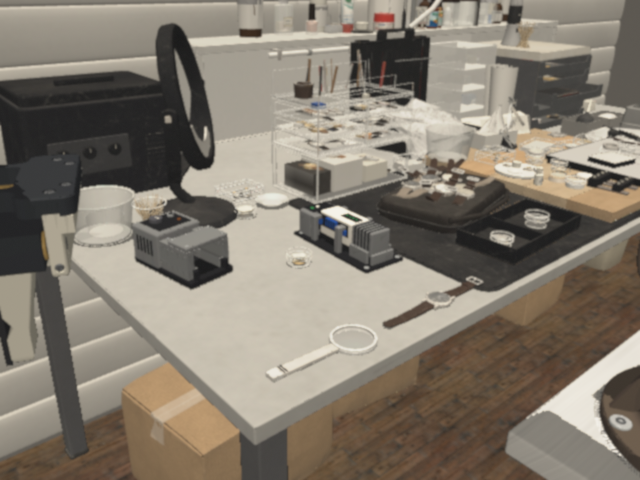

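The top view shows the charger at the right with the pack's nose away from the robot, buttons at full-image px (378,202) and (409,203). The power unit is at the upper left with its mouth toward the robot at about px (236,190). The scene view agrees with this.

```bash
python3 - <<'E'
from h import *
f=lambda u,v,z:np.round(ray("top",(160+u/1.87,70+v/1.87),z),4)
a=f(408,247,.044);b=f(466,248,.044);print("btn",a,b,(a+b)/2,np.linalg.norm(a-b))
t=f(437,309,.058);n=f(438,206,.058);print("packtop",t,n)
bl,br,tl=f(374,382,.006),f(468,388,.006),f(388,157,.006);print("base",bl,br,tl,np.linalg.norm(bl-br),np.linalg.norm(bl-tl))
e=tl-bl;print("yaw",np.degrees(np.arctan2(e[1],e[0])))
l,rr=f(81,140,.065),f(179,140,.065)
q=[f(85,206,.065),f(182,202,.065),f(65,42,.068),f(160,32,.068)];print("pu",q)
e=q[2]-q[0];print(np.degrees(np.arctan2(e[1],e[0])));e=q[3]-q[1];print(np.degrees(np.arctan2(e[1],e[0])))
print("front edge",f(95,226,.012),f(190,216,.012));print("jar",f(308,265,.01))
k=r.get_calibration("wrist");print(np.round(k["extrinsics"],3).tolist(),np.round(k["K"]).tolist())
E
```

```text
btn [ 0.6056 -0.0035  0.044 ] [ 0.6061 -0.0511  0.044 ] [ 0.60585 -0.0273   0.044  ] 0.04760262597798571
packtop [ 0.554  -0.0259  0.058 ] [ 0.6376 -0.0256  0.058 ]
base [0.4956 0.0189 0.006 ] [ 0.4926 -0.0607  0.006 ] [0.689  0.0104 0.006 ] 0.0796565126025487 0.19358669892324726
yaw -2.516550729361668
pu [array([0.628 , 0.2567, 0.065 ]), array([0.6335, 0.1799, 0.065 ]), array([0.7604, 0.278 , 0.068 ]), array([0.7712, 0.2023, 0.068 ])]
9.13921592888673
9.23951391282796
front edge [0.6209 0.2577 0.012 ] [0.6317 0.178  0.012 ]
jar [0.5929 0.0771 0.01  ]
[[-0.388, -0.881, -0.269, 0.334], [-0.922, 0.371, 0.114, 0.592], [-0.0, 0.293, -0.956, 0.384], [0.0, 0.0, 0.0, 1.0]] [[413.0, 0.0, 307.0], [0.0, 413.0, 243.0], [0.0, 0.0, 1.0]]
```

Request:
servo_tool(targets=[{"dx":2.2,"dy":-3.3,"dz":0.2,"spin":0.04,"grip":100},{"dx":4.4,"dy":-6.6,"dz":0.4,"spin":0.08,"grip":100},{"dx":6.6,"dy":-9.9,"dz":0.6,"spin":0.13,"grip":100},{"dx":8.8,"dy":-13.2,"dz":0.8,"spin":0.17,"grip":100},{"dx":11,"dy":-16.5,"dz":1,"spin":0.21,"grip":100},{"dx":13.2,"dy":-19.8,"dz":1.2,"spin":0.25,"grip":100},{"dx":15.4,"dy":-23.1,"dz":1.4,"spin":0.29,"grip":100},{"dx":17.6,"dy":-26.4,"dz":1.6,"spin":0.34,"grip":100},{"dx":19.8,"dy":-29.7,"dz":1.8,"spin":0.38,"grip":100},{"dx":22,"dy":-33,"dz":2,"spin":0.42,"grip":100}])

```text
time_s: 1.63
tcp_pos: [0.4828, 0.2903, 0.2471]
eef_rot: [-180.0, -0.0, 1.4]
contact_force: [0.8, 0.7, 0.1]
gripper_width: 0.0877
```

Request:
servo_tool(targets=[{"dx":2.2,"dy":-3,"dz":0.2,"spin":0.04,"grip":100},{"dx":4.4,"dy":-6,"dz":0.4,"spin":0.08,"grip":100},{"dx":6.6,"dy":-9,"dz":0.5,"spin":0.13,"grip":100},{"dx":6.6,"dy":-9,"dz":0.5,"spin":0.13,"grip":100},{"dx":6.6,"dy":-9,"dz":0.5,"spin":0.13,"grip":100},{"dx":6.6,"dy":-9,"dz":0.5,"spin":0.13,"grip":100},{"dx":6.6,"dy":-9,"dz":0.5,"spin":0.13,"grip":100},{"dx":6.6,"dy":-9,"dz":0.5,"spin":0.13,"grip":100},{"dx":6.6,"dy":-9,"dz":0.5,"spin":0.13,"grip":100},{"dx":6.6,"dy":-9,"dz":0.5,"spin":0.13,"grip":100}])

```text
time_s: 2.47
tcp_pos: [0.5477, 0.2028, 0.2517]
eef_rot: [-180.0, -0.0, 8.7]
contact_force: [-0.3, -0.2, 0.7]
gripper_width: 0.0876
```

```bash
python3 - <<'E'
from h import *
import pickle
s=r.get_state();k=r.get_calibration("wrist");im=r.capture("wrist");cv2.imwrite("pics/w1.png",im);pickle.dump(k,open("w1.pkl","wb"))
print(s["time_s"],s["tcp_pos"],s["eef_rot"])
for q in r.cut_out("power_unit","wrist")[:1]:print(q["p"],q["extent"])
print(proj("wrist",[.626,.218,.012],k),proj("wrist",[.63,.218,.065],k))
E
```

```text
2.4667 [0.54773231 0.20281932 0.2516681 ] [-1.79995601e+02 -8.34864978e-03  8.74066614e+00]
0.81 [244.7, 1.1, 353.7, 117.1]
[305.4665886  115.98057435] [305.92696927 110.52583708]
```

View pics/w1.png

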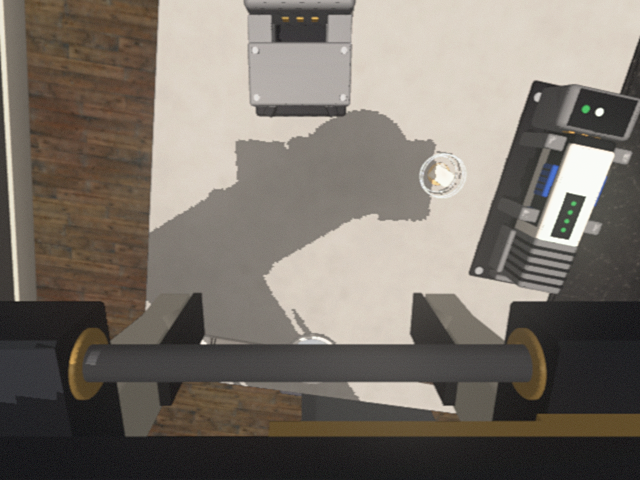

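The wrist view shows the power unit squarely aligned. Its roof's front corners are at px (249,105) and (350,106), and the base front edge is near row 115. The charger is at the right, with base corners near px (474,275) and (537,82).

```bash
python3 - <<'E'
from h import *
import pickle
k=pickle.load(open("w1.pkl","rb"));f=lambda u,v,z:ray("wrist",(u,v),z,k)
ang=lambda a,b:round(np.degrees(np.arctan2(*(b-a)[[1,0]])),2)
im=cv2.imread("pics/w1.png");g=cv2.cvtColor(im,6)
# subpixel roof corners/bolts
L,R=f(249,105,.065),f(350,106,.065);print("roof front",L,R,(L+R)/2,np.linalg.norm(L-R),"yaw",ang(R,L)-90)
b=[f(*p,.065) for p in((256,98),(345,98),(255,50),(345,50))];print("bolts mid",(b[0]+b[1])/2,(b[2]+b[3])/2,"yaw",ang((b[0]+b[1])/2,(b[2]+b[3])/2),ang(b[1],b[0])-90,ang(b[0],b[2]),ang(b[1],b[3]))
B=[f(258,115,.012),f(345,115,.012)];print("base front",B,(B[0]+B[1])/2)
# charger
print("charger edge",ang(f(474,275,.006),f(537,82,.006)))
p=[f(568,146,.058),f(612,152,.058),f(538,241,.058),f(580,247,.058)];print(np.round(p,4),np.linalg.norm(p[0]-p[1]),ang(p[2],p[0]),ang(p[3],p[1]))
cv2.imwrite("pics/w1c.png",np.hstack([cv2.resize(im[0:125,235:365],None,fx=3,fy=3,interpolation=2),cv2.resize(im[70:300,465:640],(285,375),interpolation=2)]))
E
```

```text
roof front [0.6272614  0.26311734 0.065     ] [0.63867407 0.18405829 0.065     ] [0.63296774 0.22358782 0.065     ] 0.07987854830940465 yaw 8.209999999999994
bolts mid [0.63862392 0.22364504 0.065     ] [0.67273344 0.22912217 0.065     ] yaw 9.12 8.75 7.95 10.29
base front [array([0.6202143 , 0.26122957, 0.012     ]), array([0.6323769 , 0.18224076, 0.012     ])] [0.6262956  0.22173517 0.012     ]
charger edge -1.82
[[ 0.6355 -0.0009  0.058 ]
 [ 0.6364 -0.0387  0.058 ]
 [ 0.5525 -0.0022  0.058 ]
 [ 0.5528 -0.0409  0.058 ]] 0.03781713563835527 0.84 1.46
```

View pics/w1c.png

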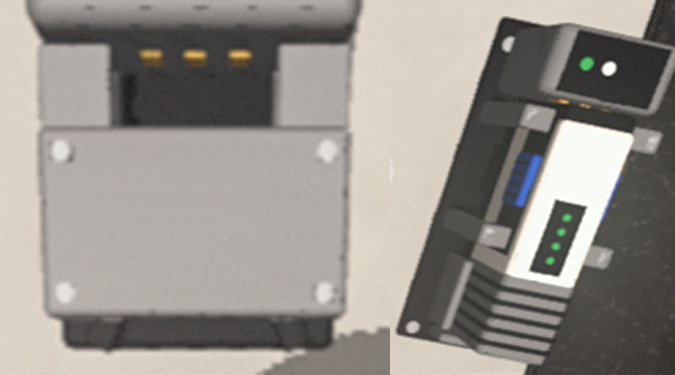

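Request:
servo_tool(targets=[{"dx":-0.2,"dy":-3.8,"dz":-0.5,"spin":-0.03,"grip":100},{"dx":-0.5,"dy":-7.6,"dz":-1,"spin":-0.06,"grip":100},{"dx":-0.8,"dy":-11.4,"dz":-2,"spin":-0.09,"grip":100},{"dx":-1.1,"dy":-15.2,"dz":-3,"spin":-0.12,"grip":100},{"dx":-1.4,"dy":-19,"dz":-4,"spin":-0.15,"grip":100},{"dx":-1.8,"dy":-22.5,"dz":-5,"spin":-0.17,"grip":100},{"dx":-1.8,"dy":-22.5,"dz":-5,"spin":-0.17,"grip":100},{"dx":-1.8,"dy":-22.5,"dz":-5,"spin":-0.17,"grip":100},{"dx":-1.8,"dy":-22.5,"dz":-5,"spin":-0.17,"grip":100},{"dx":-1.8,"dy":-22.5,"dz":-5,"spin":-0.17,"grip":100}])

```text
time_s: 3.4
tcp_pos: [0.5306, -0.0222, 0.2019]
eef_rot: [-180.0, -0.0, -1.0]
contact_force: [-1.8, 0.3, 1.1]
gripper_width: 0.0877
```

```bash
python3 - <<'E'
from h import *
import pickle
s=r.get_state();k=r.get_calibration("wrist");im=r.capture("wrist");cv2.imwrite("pics/w2.png",im);pickle.dump(k,open("w2.pkl","wb"))
print(s["time_s"],s["tcp_pos"],s["eef_rot"])
for n in("pack","button_left","charger"):
  for q in r.cut_out(n,"wrist")[:1]:print(n,q["p"],q["extent"])
E
```

```text
3.4 [ 0.53059295 -0.02220234  0.20194868] [-1.79986949e+02 -4.46996571e-02 -1.02239104e+00]
pack 0.91 [275.9, 61.5, 342.3, 257.4]
button_left 0.61 [270.2, 70.5, 281.4, 146.4]
charger 0.93 [255.4, 0.0, 363.4, 251.4]
```

View pics/w2.png

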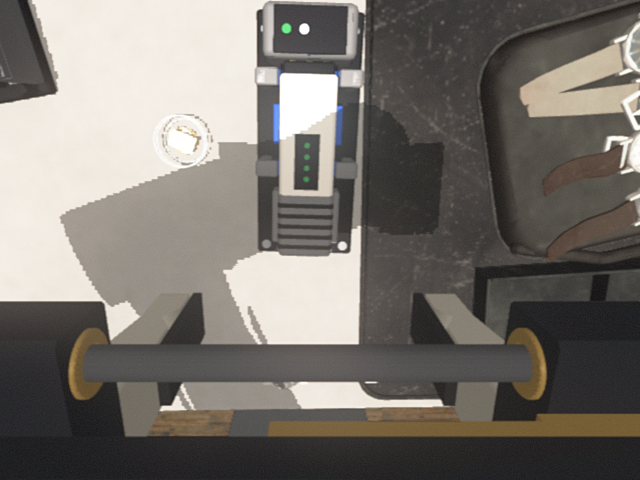

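The close view shows the pack straight on. The white top spans px (281,73), (338,73), (278,195) and (334,196). The blue buttons are at columns 277 and 339, rows 105–142, and the hooks are clear beside them.

```bash
python3 - <<'E'
from h import *
import pickle
k=pickle.load(open("w2.pkl","rb"));f=lambda u,v,z:ray("wrist",(u,v),z,k)
ang=lambda a,b:round(np.degrees(np.arctan2(*(b-a)[[1,0]])),2)
m=lambda *p:sum(p)/len(p)
c=[f(*p,.058) for p in((281,73),(338,73),(278,195),(334,196))];print(np.round(c,4),"yaw",ang(m(*c[2:]),m(*c[:2])))
h=[f(*p,.052) for p in((267,76),(352,76),(265,168),(347,168))];print("hooks mid",m(*h),"yaw",ang(m(*h[2:]),m(*h[:2])),np.linalg.norm(h[0]-h[2]))
b=[f(*p,.052) for p in((273.5,104),(342.5,105),(272.5,142),(341,143))];print("btn",m(*b),np.round(b,4))
B=[f(*p,.006) for p in((258,252),(352,251))];print("base rear",m(*B),np.linalg.norm(B[0]-B[1]),ang(B[1],B[0])-90)
E
```

```text
[[ 6.380e-01 -5.000e-03  5.800e-02]
 [ 6.373e-01 -4.370e-02  5.800e-02]
 [ 5.546e-01  2.000e-04  5.800e-02]
 [ 5.531e-01 -4.110e-02  5.800e-02]] yaw -2.66
hooks mid [ 0.60475278 -0.02256779  0.052     ] yaw -3.25 0.06321642664645892
btn [ 0.60454324 -0.02233841  0.052     ] [[ 0.6184  0.0013  0.052 ]
 [ 0.6168 -0.0474  0.052 ]
 [ 0.5923  0.0031  0.052 ]
 [ 0.5907 -0.0465  0.052 ]]
base rear [ 0.49348667 -0.01824835  0.006     ] 0.08466128043074815 -0.3499999999999943
```

Request:
servo_tool(targets=[{"dx":2.5,"dy":0,"dz":-2.5,"spin":-0.01,"grip":100},{"dx":5,"dy":0,"dz":-5,"spin":-0.025,"grip":100},{"dx":7.4,"dy":-0.05,"dz":-7.5,"spin":-0.025,"grip":100},{"dx":7.4,"dy":-0.05,"dz":-9.5,"spin":-0.025,"grip":100},{"dx":7.4,"dy":-0.05,"dz":-11,"spin":-0.025,"grip":100},{"dx":7.4,"dy":-0.05,"dz":-13,"spin":-0.025,"grip":100},{"dx":7.4,"dy":-0.05,"dz":-15,"spin":-0.025,"grip":100},{"dx":7.4,"dy":-0.05,"dz":-16.5,"spin":-0.025,"grip":100},{"dx":7.4,"dy":-0.05,"dz":-17.7,"spin":-0.025,"grip":100},{"dx":7.4,"dy":-0.05,"dz":-17.7,"spin":-0.025,"grip":100}])

```text
time_s: 4.43
tcp_pos: [0.6025, -0.0232, 0.0219]
eef_rot: [179.9, 0.2, -2.5]
contact_force: [-0.1, -0.9, 0.5]
gripper_width: 0.0878
```

Request:
servo_tool(targets=[{"dx":0,"grip":66},{"dx":0,"grip":60},{"dx":0,"grip":56},{"dx":0,"grip":52},{"dx":0,"grip":48},{"dx":0,"grip":44},{"dx":0,"grip":40},{"dx":0,"grip":40},{"dx":0,"grip":40},{"dx":0,"grip":40}], squeeze=30)

```text
validation failed for argument at $.ta...
```

Request:
servo_tool(targets=[{"dx":0.1,"dy":0,"dz":0.2,"spin":0,"grip":66},{"dx":0.1,"dy":0,"dz":0.2,"spin":0,"grip":60},{"dx":0.1,"dy":0,"dz":0.2,"spin":0,"grip":56},{"dx":0.1,"dy":0,"dz":0.2,"spin":0,"grip":52},{"dx":0.1,"dy":0,"dz":0.2,"spin":0,"grip":48},{"dx":0.1,"dy":0,"dz":0.2,"spin":0,"grip":44},{"dx":0.1,"dy":0,"dz":0.2,"spin":0,"grip":40},{"dx":0.1,"dy":0,"dz":0.2,"spin":0,"grip":40},{"dx":0.1,"dy":0,"dz":0.2,"spin":0,"grip":40},{"dx":0.1,"dy":0,"dz":0.2,"spin":0,"grip":40}], squeeze=30)

```text
time_s: 5.27
tcp_pos: [0.6053, -0.0236, 0.027]
eef_rot: [180.0, -0.0, -2.5]
contact_force: [-1.4, -0.5, 6.4]
gripper_width: 0.0398
```

Request:
servo_tool(targets=[{"dx":0,"dy":0,"dz":0.2,"spin":0,"grip":40},{"dx":0,"dy":0,"dz":0.5,"spin":0,"grip":40},{"dx":0,"dy":0,"dz":0.9,"spin":0,"grip":40},{"dx":0,"dy":0,"dz":1.4,"spin":0,"grip":40},{"dx":0,"dy":0,"dz":2,"spin":0,"grip":40},{"dx":0,"dy":0,"dz":2.8,"spin":0,"grip":40},{"dx":0,"dy":0,"dz":3.8,"spin":0,"grip":40},{"dx":0,"dy":0,"dz":5,"spin":0,"grip":40},{"dx":0,"dy":0,"dz":6.2,"spin":0,"grip":40},{"dx":0,"dy":0,"dz":7.5,"spin":0,"grip":40}])

```text
time_s: 6.1
tcp_pos: [0.6051, -0.0235, 0.1029]
eef_rot: [-180.0, -0.0, -2.5]
contact_force: [1.5, -0.3, -2.6]
gripper_width: 0.0396
```

```bash
python3 - <<'E'
from h import *
s=r.get_state();print(s["time_s"],s["tcp_pos"],s["contact_force"],s["moment"],s["gripper_width"])
im=r.capture("scene");cv2.imwrite("pics/s3.png",cv2.resize(im[120:330,120:440],None,fx=2,fy=2))
E
```

```text
6.1 [ 0.60510892 -0.0234716   0.10292661] [ 1.49725791 -0.3351414  -2.64370233] [-0.05327797 -0.08952708  0.01263932] 0.039635494149092274
```

View pics/s3.png

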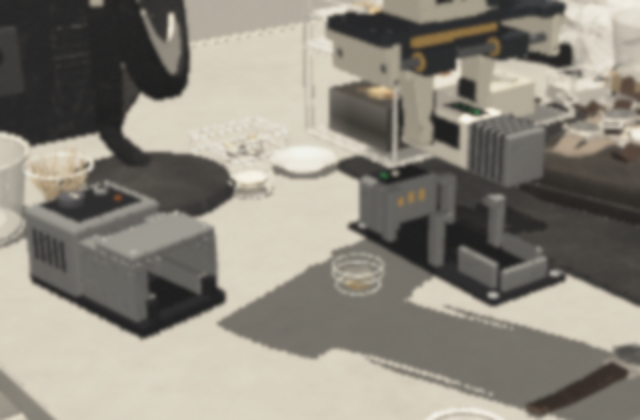

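The pack is free of the charger and hangs level in the gripper, nose first. The charger stayed in place. I now carry it to a spot in front of the mouth.

Request:
servo_tool(targets=[{"dx":-0.5,"dy":1.8,"dz":0.2,"spin":0.01,"grip":40},{"dx":-1.3,"dy":4.8,"dz":0.5,"spin":0.04,"grip":40},{"dx":-2.1,"dy":7.8,"dz":0.5,"spin":0.07,"grip":40},{"dx":-2.9,"dy":10.8,"dz":0.5,"spin":0.1,"grip":40},{"dx":-3.7,"dy":13.8,"dz":0.5,"spin":0.13,"grip":40},{"dx":-4.5,"dy":16.8,"dz":0,"spin":0.16,"grip":40},{"dx":-5.3,"dy":19.6,"dz":-1,"spin":0.18,"grip":40},{"dx":-6,"dy":22,"dz":-2,"spin":0.195,"grip":40},{"dx":-6.3,"dy":23.2,"dz":-3,"spin":0.195,"grip":40},{"dx":-6.3,"dy":23.2,"dz":-4,"spin":0.195,"grip":40}])

```text
time_s: 6.98
tcp_pos: [0.542, 0.2111, 0.0615]
eef_rot: [-180.0, -0.1, 8.8]
contact_force: [0.6, -0.4, -1.6]
gripper_width: 0.0398
```

Request:
servo_tool(targets=[{"dx":0,"dy":0,"dz":-1,"spin":0,"grip":40},{"dx":0,"dy":0,"dz":-2,"spin":0,"grip":40},{"dx":0,"dy":0,"dz":-3,"spin":0,"grip":40},{"dx":0,"dy":0,"dz":-3.6,"spin":0,"grip":40},{"dx":0,"dy":0,"dz":-4.1,"spin":0,"grip":40},{"dx":0,"dy":0,"dz":-4.5,"spin":0,"grip":40},{"dx":0,"dy":0,"dz":-4.8,"spin":0,"grip":40},{"dx":0,"dy":0,"dz":-4.9,"spin":0,"grip":40},{"dx":0,"dy":0,"dz":-4.9,"spin":0,"grip":40},{"dx":0,"dy":0,"dz":-4.9,"spin":0,"grip":40}])

```text
time_s: 7.82
tcp_pos: [0.5423, 0.2086, 0.0129]
eef_rot: [-180.0, -0.0, 8.7]
contact_force: [-1.2, -0.2, -2.2]
gripper_width: 0.0399
```

Lower gently until there is contact.

Request:
servo_tool(targets=[{"dx":0,"dy":0,"dz":-0.05,"spin":0,"grip":40},{"dx":0,"dy":0,"dz":-0.1,"spin":0,"grip":40},{"dx":0,"dy":0,"dz":-0.15,"spin":0,"grip":40},{"dx":0,"dy":0,"dz":-0.2,"spin":0,"grip":40},{"dx":0,"dy":0,"dz":-0.2,"spin":0,"grip":40},{"dx":0,"dy":0,"dz":-0.2,"spin":0,"grip":40},{"dx":0,"dy":0,"dz":-0.2,"spin":0,"grip":40},{"dx":0,"dy":0,"dz":-0.2,"spin":0,"grip":40},{"dx":0,"dy":0,"dz":-0.2,"spin":0,"grip":40},{"dx":0,"dy":0,"dz":-0.2,"spin":0,"grip":40}])

```text
time_s: 8.65
tcp_pos: [0.5422, 0.2086, 0.011]
eef_rot: [-180.0, -0.0, 8.7]
contact_force: [-2.9, -0.9, 4.9]
gripper_width: 0.0396
```

Request:
servo_tool(targets=[{"dx":0,"dy":0,"dz":0,"spin":0,"grip":48},{"dx":0,"dy":0,"dz":0,"spin":0,"grip":58},{"dx":0,"dy":0,"dz":0,"spin":0,"grip":75},{"dx":0,"dy":0,"dz":0,"spin":0,"grip":100},{"dx":0,"dy":0,"dz":0,"spin":0,"grip":100},{"dx":0,"dy":0,"dz":1,"spin":0,"grip":100},{"dx":0,"dy":0,"dz":3.5,"spin":0,"grip":100},{"dx":0,"dy":0,"dz":7,"spin":0,"grip":100},{"dx":-2,"dy":-0.3,"dz":10,"spin":0,"grip":100},{"dx":-5,"dy":-0.8,"dz":13,"spin":0,"grip":100}])

```text
time_s: 9.48
tcp_pos: [0.4941, 0.2011, 0.1416]
eef_rot: [180.0, -0.1, 8.6]
contact_force: [0.1, 1.0, 0.8]
gripper_width: 0.087
```

Request:
servo_tool(targets=[{"dx":-3,"dy":-0.5,"dz":2,"spin":0,"grip":100},{"dx":-6,"dy":-0.9,"dz":4,"spin":0,"grip":100},{"dx":-7,"dy":-1.1,"dz":5,"spin":0,"grip":100},{"dx":-7,"dy":-1.1,"dz":5,"spin":0,"grip":100},{"dx":-7,"dy":-1.1,"dz":5,"spin":0,"grip":100},{"dx":-7,"dy":-1.1,"dz":5,"spin":0,"grip":100},{"dx":-7,"dy":-1.1,"dz":5,"spin":0,"grip":100},{"dx":-7,"dy":-1.1,"dz":5,"spin":0,"grip":100},{"dx":-7,"dy":-1.1,"dz":5,"spin":0,"grip":100},{"dx":-7,"dy":-1.1,"dz":5,"spin":0,"grip":100}])

```text
time_s: 10.32
tcp_pos: [0.423, 0.1895, 0.1891]
eef_rot: [179.9, 0.1, 8.6]
contact_force: [-0.5, 0.5, -0.1]
gripper_width: 0.0876
```

```bash
python3 - <<'E'
from h import *
import pickle
s=r.get_state();k=r.get_calibration("wrist");im=r.capture("wrist");cv2.imwrite("pics/w4.png",im);pickle.dump(k,open("w4.pkl","wb"))
print(s["time_s"],s["tcp_pos"],s["eef_rot"],s["contact_force"])
for n in("pack",):
  for q in r.cut_out(n,"wrist")[:1]:print(n,q["p"],q["extent"])
E
```

```text
10.3167 [0.42303382 0.18946007 0.18912232] [1.79940167e+02 6.85345670e-02 8.63640105e+00] [-0.50345509  0.51614169 -0.14034051]
pack 0.67 [271.6, 2.7, 338.2, 197.9]
```

View pics/w4.png

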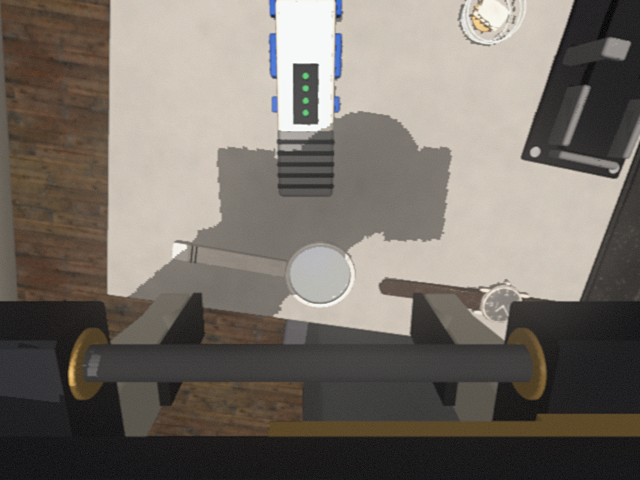

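The pack lies flat with its buttons sprung out. Its tail end is at px (306,195) and it is aligned with the gripper. Next I compare pack and sleeve in the same top picture and get numbers from both views.

```bash
python3 - <<'E'
from h import *
import pickle
k=pickle.load(open("w4.pkl","rb"));f=lambda u,v,z:ray("wrist",(u,v),z,k)
g=cv2.cvtColor(cv2.imread("pics/w4.png"),6).astype(float)
pts=[]
for v in list(range(8,26,6))+[85,90,115,120,125]:
    d=np.diff(cv2.GaussianBlur(g[v:v+1],(1,1),0)[0]);print(v,np.round(d[268:286]).astype(int),np.round(d[326:344]).astype(int))
a,b=f(278,128,.042),f(333.5,128,.042);print("mid",(a+b)/2,np.linalg.norm(a-b),"tail end",f(306,195,.038))
im=r.capture("top");cv2.imwrite("pics/t5.png",cv2.resize(im[60:300,170:450],None,fx=2.5,fy=2.5,interpolation=2))
E
```

```text
8 [-34 -45  -9   3   0   9  43  66  18   1   0   0   0   0   0   0   0   0] [  0   0   0   0   1  -2  -4 -24 -74 -61   1  20   0  -5  23  44  29   7]
14 [-30 -51 -35  -3   3   3  52  83  28  -2   0   3  -1   0   0   0   0   0] [  0   0   1  -2 -10  -5   3 -21 -73 -60  -7   2   1   5  30  46  34   9]
20 [  3  -1   0   3 -10  -7  -6  39  24   3   0   0   0   0   0   0   0   1] [  0   0   0   0   1  -2  -5 -28 -68 -30  -3  -1  -1  10  36  33  11  -3]
85 [  2  -1   1  -3   2   0  -6 -15  22  30   9   2   0   0  -1   0   0   0] [ -1   1   0  -1  -1  -9 -38 -28  15  13   3   1  -2   0   0  -1   1  -1]
90 [  4   2  -1  -1   0   0  -5 -20  19  38  13   2   0  -1   0   1  -1   1] [  1  -1   1  -1  -2  -9 -41 -55  18  36   7   0  -1   1  -1  -1   2  -1]
115 [ -2  -1   0   3  -1   0   1  -9 -17  32  33   6   0   0   0   0   0   0] [  1   0  -1 -19 -12  -5 -35  -3  27   5  -1   1   0   0  -2 -10  -3 -27]
120 [-1 -1  1  0  1  2 -2 -7 -8 27 27  6  0  1  0  0  0  0] [  0   1   0  -1  -5 -21 -61 -36  -3   3  -1   1   0   1  -4   3  -3   3]
125 [  1  -3   3   0   0  -1   2  -6 -10  23  27   9   2   0   0   0  -1   1] [ -2  -1 -19 -49 -21  -9 -16  -6  -3   4  -4   1   3  -5   0   2   1  -1]
mid [0.49284384 0.20238057 0.042     ] 0.039426137708824784 tail end [0.44463488 0.19491303 0.038     ]
```

View pics/t5.png

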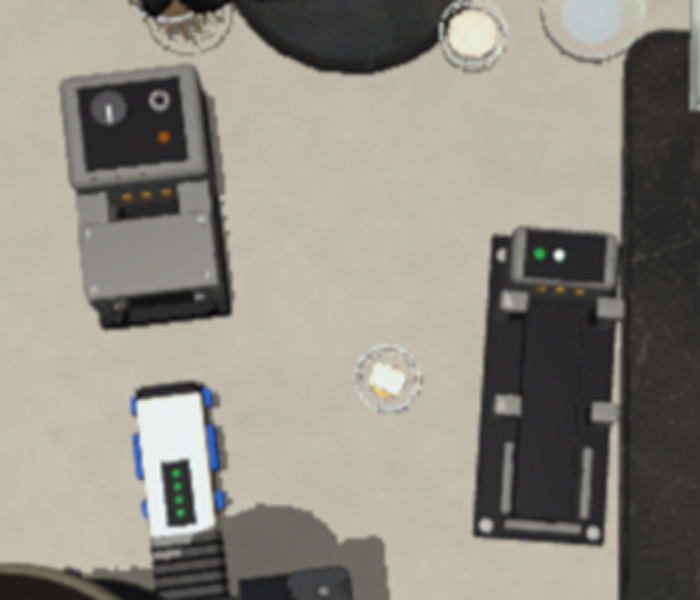

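The top view shows the pack's white top from px (173,391) to (182,533) in the crop and the mouth's base front edge around (167,321), nearly collinear.

```bash
python3 - <<'E'
from h import *
f=lambda u,v,z:ray("top",(170+u/2.5,60+v/2.5),z)
m=lambda *p:sum(p)/len(p)
pf,pr=m(f(138,394,.042),f(209,388,.042)),m(f(149,536,.042),f(216,530,.042))
print(pf,pr,"yaw",np.degrees(np.arctan2(*(pf-pr)[[1,0]])))
e=np.array([np.cos(np.radians(8.7)),np.sin(np.radians(8.7))]);n=np.array([-e[1],e[0]])
for nm,P in(("base front",m(f(103,327,.012),f(231,315,.012))),("bolts front",m(f(93,292,.065),f(207,278,.065))),("bolts rear",m(f(88,232,.065),f(200,218,.065))),("contacts",f(147,196,.05)),("housing",m(f(62,80,.068),f(192,66,.068)))):
    print(nm,P,"lateral vs pack mm",1e3*(P-m(pf,pr))[:2]@n,"ahead",1e3*(P-pf)[:2]@e)
E
```

```text
[0.57796542 0.20725928 0.042     ] [0.49204773 0.19853937 0.042     ] yaw 5.79518371102084
base front [0.62595249 0.21687243 0.012     ] lateral vs pack mm 0.05577752697945752 ahead 48.88901857478802
bolts front [0.6383872  0.22067948 0.065     ] lateral vs pack mm 1.938133569197464 ahead 61.756508076249
bolts rear [0.67464222 0.22571325 0.065     ] lateral vs pack mm 1.4300239375517627 ahead 98.3557900742592
contacts [0.69626535 0.22697563 0.05      ] lateral vs pack mm -0.5928560251167635 ahead 119.92106611475845
housing [0.76670421 0.23919926 0.068     ] lateral vs pack mm 0.8354922368846451 ahead 191.3984059274406
```

Request:
servo_tool(targets=[{"dx":2,"dy":0.3,"dz":-2.5,"spin":0,"grip":100},{"dx":4,"dy":0.6,"dz":-5,"spin":0,"grip":100},{"dx":4.5,"dy":0.75,"dz":-7.5,"spin":0,"grip":100},{"dx":4.5,"dy":0.75,"dz":-10,"spin":0,"grip":100},{"dx":4.5,"dy":0.75,"dz":-12.5,"spin":0,"grip":100},{"dx":4.5,"dy":0.75,"dz":-15,"spin":0,"grip":100},{"dx":4.5,"dy":0.75,"dz":-16.8,"spin":0,"grip":100},{"dx":4.5,"dy":0.75,"dz":-17.8,"spin":0,"grip":100},{"dx":4.5,"dy":0.75,"dz":-18.1,"spin":0,"grip":100},{"dx":4.5,"dy":0.75,"dz":-18.1,"spin":0,"grip":100}])

```text
time_s: 11.3
tcp_pos: [0.4678, 0.197, 0.0084]
eef_rot: [180.0, 0.1, 8.7]
contact_force: [-0.3, -0.0, 0.1]
gripper_width: 0.0878
```

Request:
servo_tool(targets=[{"dx":0,"dy":0,"dz":0,"spin":0,"grip":65},{"dx":0,"dy":0,"dz":0,"spin":0,"grip":60},{"dx":0,"dy":0,"dz":0,"spin":0,"grip":55},{"dx":0,"dy":0,"dz":0,"spin":0,"grip":50},{"dx":0,"dy":0,"dz":0,"spin":0,"grip":45},{"dx":0,"dy":0,"dz":0,"spin":0,"grip":40},{"dx":0,"dy":0,"dz":0,"spin":0,"grip":40},{"dx":0,"dy":0,"dz":0,"spin":0,"grip":40},{"dx":0,"dy":0,"dz":0,"spin":0,"grip":40},{"dx":0,"dy":0,"dz":0,"spin":0,"grip":40}], squeeze=50)

```text
time_s: 12.13
tcp_pos: [0.4679, 0.1972, 0.0089]
eef_rot: [-180.0, -0.0, 8.7]
contact_force: [-0.5, -0.6, 1.9]
gripper_width: 0.04
```

Request:
servo_tool(targets=[{"dx":0,"dy":0,"dz":0.2,"spin":0,"grip":38},{"dx":0,"dy":0,"dz":0.4,"spin":0,"grip":38},{"dx":0,"dy":0,"dz":0.6,"spin":0,"grip":38},{"dx":0,"dy":0,"dz":0.8,"spin":0,"grip":38},{"dx":0,"dy":0,"dz":1,"spin":0,"grip":38},{"dx":0,"dy":0,"dz":1.2,"spin":0,"grip":38},{"dx":0,"dy":0,"dz":1.4,"spin":0,"grip":38},{"dx":0,"dy":0,"dz":1.4,"spin":0,"grip":38},{"dx":0,"dy":0,"dz":1.4,"spin":0,"grip":38},{"dx":0,"dy":0,"dz":1.4,"spin":0,"grip":38}])

```text
time_s: 12.97
tcp_pos: [0.4678, 0.1971, 0.0228]
eef_rot: [-180.0, -0.0, 8.7]
contact_force: [0.1, -0.5, -2.1]
gripper_width: 0.0397
```

```bash
python3 - <<'E'
from h import *
s=r.get_state();print(s["time_s"],s["tcp_pos"],s["contact_force"],s["moment"],s["gripper_width"])
im=r.capture("scene");cv2.imwrite("pics/s6.png",cv2.resize(im[190:350,110:310],None,fx=4,fy=3.75,interpolation=2))
# predicted pack corners (level) in crop
c=np.array(s["tcp_pos"])+[0,0,.0188];e=np.array([np.cos(np.radians(8.7)),np.sin(np.radians(8.7)),0]);n=np.array([-e[1],e[0],0])
for nm,x,y,z in(("nose bot R",42,-18,2),("nose top R",42,-18,40),("tail bot R",-98,-20,0),("tail top R",-98,-20,42)):
    p=proj("scene",c+e*(x+75)/1e3+n*y/1e3+np.array([0,0,(z-26)/1e3]));print(nm,np.round((p-[110,190])*[4,3.75]))
E
```

```text
12.9667 [0.46783576 0.19712251 0.02282142] [ 0.09668447 -0.48474194 -2.14388301] [-0.08271501  0.16969914 -0.02364895] 0.03969811303225682
nose bot R [519. 322.]
nose top R [515. 235.]
tail bot R [804. 445.]
tail top R [805. 342.]
```

View pics/s6.png

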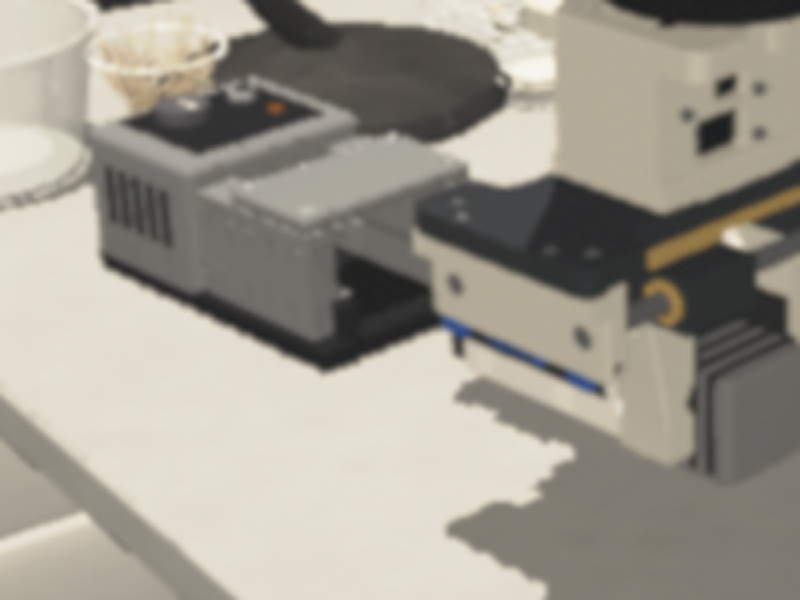

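```bash
python3 - <<'E'
from h import *
s=r.get_state()
for pit in(0,2,4):
  c=np.array(s["tcp_pos"])+[0,0,.0188];a=np.radians(8.7);e=np.array([np.cos(a),np.sin(a),0]);n=np.array([-e[1],e[0],0]);u=np.array([0,0,1.])
  t=np.radians(pit);E=e*np.cos(t)-u*np.sin(t);U=u*np.cos(t)+e*np.sin(t)
  for nm,x,y,z in(("tail bot L",-98,20,0),("x=-40 bot L",-40,20,0),("x=32 bot L",32,20,0),("nose bot L",42,18,2),("barb front bot",37,25,18),("btn rear bot",-14,25,20)):
    p=proj("scene",c+E*(x+75)/1e3+n*y/1e3+U*(z-26)/1e3);print(pit,nm,np.round((p-[110,190])*[4,3.75]))
E
```

```text
0 tail bot L [724. 488.]
0 x=-40 bot L [600. 432.]
0 x=32 bot L [460. 368.]
0 nose bot L [445. 353.]
0 barb front bot [437. 327.]
0 btn rear bot [535. 365.]
2 tail bot L [726. 487.]
2 x=-40 bot L [602. 436.]
2 x=32 bot L [462. 378.]
2 nose bot L [447. 364.]
2 barb front bot [439. 336.]
2 btn rear bot [536. 371.]
4 tail bot L [728. 486.]
4 x=-40 bot L [604. 439.]
4 x=32 bot L [464. 387.]
4 nose bot L [450. 374.]
4 barb front bot [440. 346.]
4 btn rear bot [537. 376.]
```

It carries the weight with only about 1–2° of nose droop, so I raise 1.5 mm more and feed along the axis.

Request:
servo_tool(targets=[{"dx":0,"dy":0.02,"dz":0.15,"spin":0,"grip":38},{"dx":0.8,"dy":0.14,"dz":0.15,"spin":0,"grip":38},{"dx":1.6,"dy":0.26,"dz":0.15,"spin":0,"grip":38},{"dx":2.4,"dy":0.39,"dz":0.15,"spin":0,"grip":38},{"dx":3.2,"dy":0.51,"dz":0.15,"spin":0,"grip":38},{"dx":3.8,"dy":0.6,"dz":0.15,"spin":0,"grip":38},{"dx":4.4,"dy":0.69,"dz":0.15,"spin":0,"grip":38},{"dx":5,"dy":0.79,"dz":0.15,"spin":0,"grip":38},{"dx":5.5,"dy":0.86,"dz":0.15,"spin":0,"grip":38},{"dx":6,"dy":0.94,"dz":0.15,"spin":0,"grip":38}])

```text
time_s: 13.85
tcp_pos: [0.5283, 0.2065, 0.0242]
eef_rot: [180.0, 0.0, 8.7]
contact_force: [0.3, 0.1, -2.6]
gripper_width: 0.0395
```

Request:
servo_tool(targets=[{"dx":0.4,"dy":0.06,"dz":0,"spin":0,"grip":38},{"dx":0.8,"dy":0.12,"dz":0,"spin":0,"grip":38},{"dx":1.2,"dy":0.18,"dz":0,"spin":0,"grip":38},{"dx":1.6,"dy":0.24,"dz":0,"spin":0,"grip":38},{"dx":2,"dy":0.31,"dz":0,"spin":0,"grip":38},{"dx":2.4,"dy":0.37,"dz":0,"spin":0,"grip":38},{"dx":2.8,"dy":0.43,"dz":0,"spin":0,"grip":38},{"dx":3.2,"dy":0.49,"dz":0,"spin":0,"grip":38},{"dx":3.6,"dy":0.55,"dz":0,"spin":0,"grip":38},{"dx":4,"dy":0.61,"dz":0,"spin":0,"grip":38}])

```text
time_s: 14.68
tcp_pos: [0.5672, 0.2121, 0.0235]
eef_rot: [180.0, 0.1, 8.6]
contact_force: [-3.3, -1.5, -7.6]
gripper_width: 0.0397
```

Request:
servo_tool(targets=[{"dx":0,"dy":-0.02,"dz":-0.1,"spin":0,"grip":38},{"dx":0,"dy":-0.03,"dz":-0.2,"spin":0,"grip":38},{"dx":0,"dy":-0.03,"dz":-0.2,"spin":0,"grip":38},{"dx":0.2,"dy":0,"dz":-0.2,"spin":0,"grip":38},{"dx":0.4,"dy":0.03,"dz":-0.2,"spin":0,"grip":38},{"dx":0.6,"dy":0.06,"dz":-0.2,"spin":0,"grip":38},{"dx":0.8,"dy":0.09,"dz":-0.2,"spin":0,"grip":38},{"dx":1,"dy":0.12,"dz":-0.2,"spin":0,"grip":38},{"dx":1.2,"dy":0.15,"dz":-0.2,"spin":0,"grip":38},{"dx":1.2,"dy":0.15,"dz":-0.2,"spin":0,"grip":38}])

```text
time_s: 15.52
tcp_pos: [0.5804, 0.2143, 0.0224]
eef_rot: [-180.0, -0.0, 8.7]
contact_force: [0.1, -0.4, -3.5]
gripper_width: 0.04
```

```bash
python3 - <<'E'
from h import *
s=r.get_state();print(s["time_s"],s["tcp_pos"],s["contact_force"],s["moment"],s["gripper_width"])
E
```

```text
15.5167 [0.58039751 0.21426857 0.02236101] [ 0.0685966  -0.44597874 -3.54856389] [-0.09024446  0.06232254  0.001183  ] 0.040011018637980615
```

Request:
servo_tool(targets=[{"dx":0.1,"dy":0.01,"dz":0,"spin":0,"grip":38},{"dx":0.2,"dy":0.03,"dz":0,"spin":0,"grip":38},{"dx":0.3,"dy":0.04,"dz":0,"spin":0,"grip":38},{"dx":0.4,"dy":0.06,"dz":0,"spin":0,"grip":38},{"dx":0.5,"dy":0.07,"dz":0,"spin":0,"grip":38},{"dx":0.6,"dy":0.09,"dz":0,"spin":0,"grip":38},{"dx":0.6,"dy":0.09,"dz":0,"spin":0,"grip":38},{"dx":0.6,"dy":0.09,"dz":0,"spin":0,"grip":38},{"dx":0.6,"dy":0.09,"dz":0,"spin":0,"grip":38},{"dx":0.6,"dy":0.09,"dz":0,"spin":0,"grip":38}])

```text
time_s: 16.35
tcp_pos: [0.5859, 0.215, 0.0224]
eef_rot: [-180.0, -0.0, 8.7]
contact_force: [0.2, -0.2, -2.2]
gripper_width: 0.0397
```

Request:
servo_tool(targets=[{"dx":0.05,"dy":0.01,"dz":0,"spin":0,"grip":38},{"dx":0.1,"dy":0.02,"dz":0,"spin":0,"grip":38},{"dx":0.15,"dy":0.02,"dz":0,"spin":0,"grip":38},{"dx":0.2,"dy":0.03,"dz":0,"spin":0,"grip":38},{"dx":0.25,"dy":0.04,"dz":0,"spin":0,"grip":38},{"dx":0.3,"dy":0.05,"dz":0,"spin":0,"grip":38},{"dx":0.3,"dy":0.05,"dz":0,"spin":0,"grip":38},{"dx":0.3,"dy":0.05,"dz":0,"spin":0,"grip":38},{"dx":0.3,"dy":0.05,"dz":0,"spin":0,"grip":38},{"dx":0.3,"dy":0.05,"dz":0,"spin":0,"grip":38}])

```text
time_s: 17.18
tcp_pos: [0.5859, 0.2146, 0.0218]
eef_rot: [179.9, 0.3, 8.7]
contact_force: [-12.4, 1.4, 3.2]
gripper_width: 0.0399
```

Request:
servo_tool(targets=[{"dx":0.05,"dy":0.01,"dz":0,"spin":0,"grip":38},{"dx":0.1,"dy":0.02,"dz":0,"spin":0,"grip":38},{"dx":0.1,"dy":0.02,"dz":-0.05,"spin":0,"grip":38},{"dx":0.1,"dy":0.02,"dz":-0.1,"spin":0,"grip":38},{"dx":0.1,"dy":0.02,"dz":-0.15,"spin":0,"grip":38},{"dx":0.1,"dy":0.02,"dz":-0.15,"spin":0,"grip":38},{"dx":0.1,"dy":0.02,"dz":-0.15,"spin":0,"grip":38},{"dx":0.1,"dy":0.02,"dz":-0.15,"spin":0,"grip":38},{"dx":0.1,"dy":0.02,"dz":-0.15,"spin":0,"grip":38},{"dx":0.1,"dy":0.02,"dz":-0.15,"spin":0,"grip":38}])

```text
time_s: 18.02
tcp_pos: [0.5859, 0.2145, 0.0206]
eef_rot: [179.9, 0.4, 8.6]
contact_force: [-18.0, 0.4, 9.2]
gripper_width: 0.0401
```

Request:
servo_tool(targets=[{"dx":0,"dy":0,"dz":0,"spin":0,"grip":50},{"dx":0,"dy":0,"dz":0,"spin":0,"grip":60},{"dx":0,"dy":0,"dz":0,"spin":0,"grip":80},{"dx":0,"dy":0,"dz":0,"spin":0,"grip":100},{"dx":-0.4,"dy":-0.06,"dz":0,"spin":0,"grip":100},{"dx":-0.4,"dy":-0.06,"dz":0.5,"spin":0,"grip":100},{"dx":-0.4,"dy":-0.06,"dz":2.5,"spin":0,"grip":100},{"dx":-0.4,"dy":-0.06,"dz":5.5,"spin":0,"grip":100},{"dx":-0.4,"dy":-0.06,"dz":9,"spin":0,"grip":100},{"dx":-0.4,"dy":-0.06,"dz":12.5,"spin":0,"grip":100}])

```text
time_s: 18.85
tcp_pos: [0.5854, 0.2147, 0.1472]
eef_rot: [180.0, 0.1, 8.7]
contact_force: [0.8, 0.9, 0.4]
gripper_width: 0.0877
```

Request:
servo_tool(targets=[{"dx":-3,"dy":-0.4,"dz":3,"spin":0,"grip":100},{"dx":-6,"dy":-0.9,"dz":5,"spin":0,"grip":100},{"dx":-9,"dy":-1.3,"dz":7,"spin":0,"grip":100},{"dx":-9,"dy":-1.3,"dz":9,"spin":0,"grip":100},{"dx":-9,"dy":-1.3,"dz":9,"spin":0,"grip":100},{"dx":-9,"dy":-1.3,"dz":9,"spin":0,"grip":100},{"dx":-9,"dy":-1.3,"dz":9,"spin":0,"grip":100},{"dx":-9,"dy":-1.3,"dz":9,"spin":0,"grip":100},{"dx":-9,"dy":-1.3,"dz":9,"spin":0,"grip":100},{"dx":-9,"dy":-1.3,"dz":9,"spin":0,"grip":100}])

```text
time_s: 19.68
tcp_pos: [0.4958, 0.2019, 0.2348]
eef_rot: [179.9, 0.1, 8.6]
contact_force: [-0.0, 0.3, -0.3]
gripper_width: 0.0877
```

```bash
python3 - <<'E'
from h import *
s=r.get_state();print(s["time_s"],s["tcp_pos"],s["contact_force"])
k=r.get_calibration("wrist");im=r.capture("wrist");sc=r.capture("scene")
cv2.imwrite("pics/f.png",np.hstack([cv2.resize(im[0:240,200:420],(400,436),interpolation=2),cv2.resize(sc[180:330,120:258],(400,436),interpolation=2)]))
o=np.array([.660,.2261]);a=np.radians(8.7);e=np.array([np.cos(a),np.sin(a)])
for x,z in((-98,.054-.004),(-34,.054)):print(x,(proj("wrist",[*(o+e*x/1e3),z],k)-[200,0])*[400/220,436/240])
E
```

```text
19.6833 [0.49581174 0.2019031  0.23475539] [-0.04936579  0.29059119 -0.349291  ]
-98 [199.61852021 237.34274666]
-34 [199.86796528  75.92030802]
```

View pics/f.png

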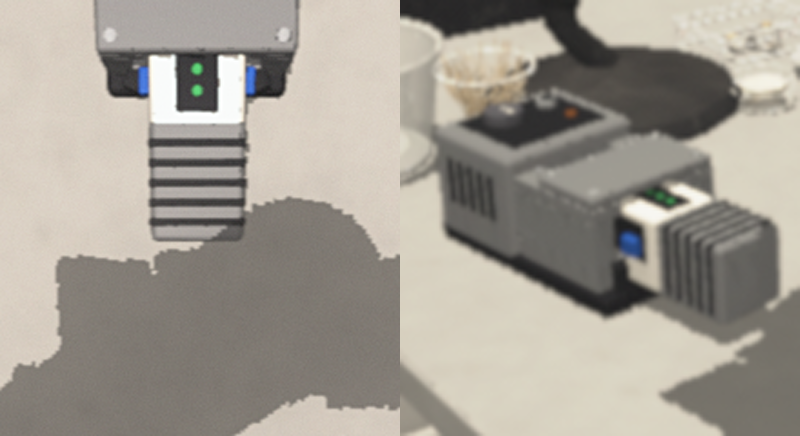

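The pack sits straight in the sleeve. Its tail end is at row 239, against 237 predicted for home. I check the gap behind the roof for nose against stop.

```bash
python3 - <<'E'
from h import *
im=r.capture("top");cv2.imwrite("pics/t7.png",cv2.resize(im[75:270,185:285],None,fx=4,fy=3,interpolation=2)) if 0 else cv2.imwrite("pics/t7.png",cv2.resize(im[80:200,180:290],None,fx=5,fy=5,interpolation=2))
E
```

```text
(no output)
```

View pics/t7.png

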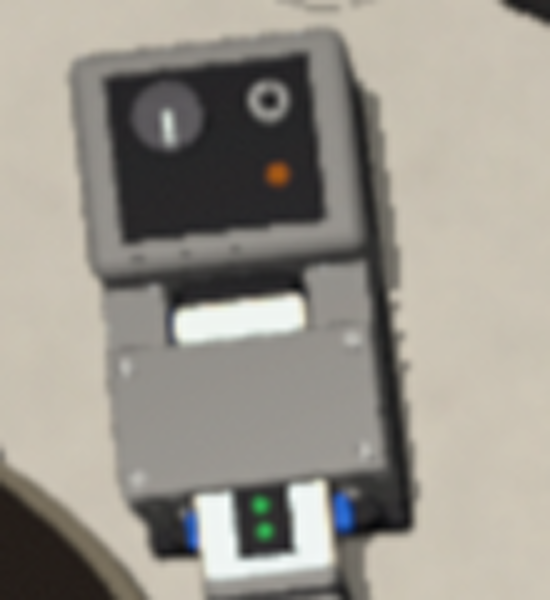

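The white body reaches row ~303 of the crop and the black nose fills the rest up to the housing face near row 272. There is no visible gap, and the contacts are covered.

```bash
python3 -c "
from plant import r
print(r.get_state()['time_s']);print(r.close_job())"
```

```text
19.8333
the job is handed in; nothing more can be done
None
```

The battery pack is fully home in the power unit's sleeve and released, and I handed the job in at 19.8 s. No verdict was reported.

**What I did**
- **Release:** I squeezed both buttons together until the jaws read 39.8 mm (40 mm is flush). The pack then lifted straight out of the charger.
- **Lay down:** I laid the pack flat on the table in front of the sleeve and let go. The buttons sprang back out.
- **Feed:** I took it again by the ribbed tail and fed it in nose first. It brushed the roof once, with about 5 N of extra downward force. I lowered it 2 mm and the rest went in freely.
- **Stop:** It came up against a rigid stop at the expected position. The push rose to 18 N with no further movement. I set it down on the sleeve floor, let go and backed off.

**Last checks**
- **Fit:** The tail end was within about 1 mm of the predicted home position. The top view shows the nose against the housing, with no visible gap.
- **Robot:** It is well clear of everything, and the force reading is about zero.
- **Other things on the bench:** I moved nothing near them on purpose, and later pictures show the jar, watch and magnifier lying as before. I did not measure their positions again.
- **Disagreement:** The top camera read 4–5 mm to the right of the wrist camera. I went by the wrist camera, which matched the grasps to about 1.3 mm.

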